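# Dock the infusion pump on its charging track and lock it

## Task

Put the loose infusion pump back on the free charging dock. Its lock bolt has been left across the mouth of the track: draw the bolt's knob right back first, then enter the pump's shoe at that open end, back of the pump first so that its screen end stays towards the mouth, and slide it in until it is fully home against the stop. Then push the bolt all the way in again behind the shoe and let go; do not knock the other things about.

Things in the scene. Friction and masses are not known exactly. Their poses are not given: they have to be found in the camera images.
- pump: loose infusion pump standing on the table: grey and white rounded case 130 (x) x 76 (y) mm, 0.7 kg, 126 mm tall with its handle. Origin: centre of its underside; -x is the end with the dark screen panel, +x its back, z up. Under it a T-shaped shoe: flange 90 (x) x 48 (y) mm at z 0 to 6 mm, web 26 mm wide at z 6 to 18; above it the case at z 18 to 76, overhanging the flange 20 mm at each end
- pump_handle (a point): middle of the pump's carrying handle, 118 mm above the pump's origin: a bar 112 mm long along the pump's x, 18 mm wide (its y), at z 110 to 126 mm, with 34 mm free beneath it between posts at x = +-44 mm; pinch it here across its width
- pump_front (a point): middle of the pump's screen panel (x = -67 mm, z = 50 mm of the pump)
- dock: the free charging dock, fixed to the table (its twin, farther left, already holds a locked pump). Grey base 10 mm thick with an aluminium C-track along x. Origin: on the table under the track's middle; +x runs from the open mouth to the closed end and the white back tower (x 69 to 89 mm, 88 mm tall), z up. Apart from the lock's wing the base spans y = +-45 mm, x = -96 to 90 mm
- dock_home (a point): on the track floor (z = 10 mm, x = y = 0 of the dock): the pump's origin lies here, its axes parallel to the dock's, when its flange meets the stop at x = +45 mm. Walls 51 mm apart; two lips, z 19 to 24 mm, leave a slot 32 mm wide for the web, and the flange runs under them, so the shoe can enter only along the floor from the mouth
- dock_mouth (a point): middle of the track's open mouth, on its floor (x = -48 mm of the dock). Walls and lips begin here. Before it the floor goes on as an open apron to x = -96 mm, 10 mm above the table, with low guides (to z = 20 mm) flaring out to about 70 mm apart at x = -94 mm
- knob (a point): on the lock bolt's upright black knob (18 mm thick, z = 26 to 62 mm), at the height to pinch it, z = 46 mm. It stands at x = -56 mm, y = -95 mm + the joint's value of the dock, over a base wing 40 mm wide (x) and 10 mm thick; fixed guide blocks with tops at z = 26 mm stand at y = -52 to -36 and -114 to -106 mm. It is moved in a straight line along the dock's y
- lock_bolt (a joint): travel of the lock bolt in m along the dock's +y: 0 drawn right back (track open), 0.034 fully in; it starts part-way in. The 10 mm steel bolt crosses before the mouth at x = -61 to -51 mm, behind the flange of a docked pump. From 0.004 on it stands in the shoe's way, and it cannot go in while the shoe is there. Moves with about 2 N and stays where it is left
- vial_orange: bystander: orange vial, 58 mm tall, at the back behind the dock; origin under its middle
- vial_clear: bystander: clear vial, 48 mm tall, beside the orange one; origin under its middle
- goggles: bystander: green protective goggles, 81 mm tall, at the left; origin under their middle
- cold_pack: bystander: blue cold pack 88 x 153 x 28 mm lying at the left; origin under its middle
- gel_bottle: bystander: white pump bottle of hand gel, 176 mm tall, at the right; origin under its middle
- oximeter: bystander: blue and white finger oximeter 33 x 58 x 30 mm, at the right; origin under its middle
Mind the look-alikes: they are no part of the job. Leave any turquoise look-alike of the pump alone.

How it is judged (in metres and radians):
On the way, in this order (a step that is already met when the one before it is completed fails the run):
1. the pump is fully home in the track, screen end to the mouth (x of pump in the frame of dock_home above -0.006 m and distance between pump and dock_home below 0.008 m and angle between the z axis of pump and the z axis of dock, either way round below 0.07 rad and x of pump_front in the frame of dock below -0.05 m), for 0.2 s.
2. the lock bolt is pushed in again behind the shoe (value of joint lock_bolt above 0.028 m), for 0.2 s.
At the end, for the whole second after the job is handed in: The pump sits in the free dock's track, its origin within 6 mm of the stop along the track and within 8 mm of the home point, upright to 4 degrees, screen end at the mouth, at rest and released; the lock bolt is in by at least 28 of its 34 mm (all of step 1 and value of joint lock_bolt above 0.028 m and linear speed of pump below 0.01 m/s); the robot touches nothing.
It fails at once if a bystander is pushed more than 30 mm from its place (distance of any of vial_orange, vial_clear, oximeter, gel_bottle, goggles, cold_pack from where it was at the start of the episode above 0.03 m).
It also fails if it takes over 58 s, if anything falls off the work surface, if the arm or the gripper's body presses on something with over 40 N, if the wrist force passes 120 N, or if a joint passes its speed limit or range.

## Robot

A 6-joint arm with a two-finger parallel gripper is mounted at the origin on the work surface; the furniture and walls round the work are solid. World frame = base frame: x ahead of the robot, y to its left, z up, the work surface at z = 0. Lengths are in mm, angles in rad, forces in N, time in s.
With the tool pointing down it reaches from about 325 to 775 mm from the base axis. Payload 9.3 kg.
Tool frame: the origin (TCP) lies on the centre line of the jaws, within the pads' length; the fingertips stand 11 mm ahead of it and the grasp point (between the pads) lies 8 mm behind it; z points along the fingers, y is the line along which they close (so a half turn about z gives the same grasp; the last joint's range is limited). The gripper opens to 85 mm and grips with 20 to 120 N. Pads are 22 mm wide; open, the fingers measure 114 mm over their backs; the gripper's body (76 mm by 85 mm) begins 54 mm behind the grasp point. The pads swing forward as they close: fully open they stand 13 mm farther back than shut.
Start: joints at [-1.288, 0.259, 0.021, 1.334, 0, 1.418], TCP at [232.168, -498.593, 242.279] pointing down, gripper open.
Joint ranges: [-3.04, 3.04], [-0.91, 1.82], [-1.04, 1.36], [-1.92, 1.95], [-1.52, 1.45], [-3.14, 3.14]. Speed limits (rad/s): [2.22, 2.22, 2.79, 3.14, 3.14, 3.14].

## Interface

Orientations are given as a unit quaternion [x, y, z, w].
In Python, from bench import ctrl, capture gives the robot as it stands.
- The arm moves only by the tool send_rows, never from a script. Its argument "plan" is a list of rows, each a list of 5 numbers: the shift along the tool's x, y, z in mm, then the turn about the tool's z in rad, then the opening, from 0 (shut) to 1 (fully open). In form: [[x, y, z, turn, claw], ...]. A call has 1 to 12 rows; each row shifts and turns the commanded pose from where the row before left it, along the tool's axes as they then stand; what a row does not reach is not made up. A row lasts 1/12 s, in which the tool goes at most 41.7 mm and 7.16 degrees, less where a joint would pass 70% of its speed; a pose out of reach is approached as far as the arm can. A call is refused whole if a number of a shift passes 41.7 or a number of a turn 0.125, either way. A call with a gripper value outside its range is refused whole. The fingers move at their own pace and stop on an object; the grip force is fixed at half the most. Time passes only in rows, so rows that do not move let the fingers close. It gives the time, the measured TCP pose, the force, the opening and the grip force at its end, in the units of the state.
- ctrl.get_obs(): the state, without advancing time (a new reading comes with each control period).
- capture(name): name is "scene" or "top" or "wrist"; returns a dict with "img" (480x640x3 uint8, blue, green, red), "fx", "fy", "cx", "cy" (pixels), "rvec" (rotation vector, rad) and "tvec" (3), from world to camera coordinates, as OpenCV has them. Camera axes: x right, y down, z forward; pixel columns grow to the right and rows downward; lengths in mm; the calibration is good to about 2 mm. A picture is of the moment at which its call begins. There is no depth.
- ctrl.close_job(): hands the job in; it is judged then, once.
The state is a dict: "time": time; "q": joint angles; "qd": joint speeds; "joint_torque": joint torques, N m; "eef_pos": TCP position; "orientation": TCP orientation; "force": force on the tool from outside, world axes, zero at the start; "ft_torque": the same for the moment, N m; "grip_width": finger opening in mm; "grasp_force": force on a finger pad.
Only numpy, scipy, OpenCV 4.12 (cv2) and the standard library are available. Lean on these libraries where they do the work, as an engineer would, in place of code of your own. Each camera call takes 0.05 s, during which the arm holds its last target. There are 200 camera calls.

## Working session

There is one attempt and no reset: what is moved stays moved. The work goes in short steps, Python scripts to look and compute and a tool call to move; the robot and the scene stay as the last step left them, time stands still between calls to the robot, and variables do not carry over. Pictures are saved under pics/ and viewed, at most 10 in all, crops included, and the job is handed in when it is done.

Besides the shell and the picture viewer there is one more tool, called after "Call:" as a command line: name --pt "numbers of a row" for each row, then --argument value for the rest. send_rows: Moves the arm, as the interface text tells. Its arguments: {"type":"object","properties":{"plan":{"type":"array"}},"required":["plan"]}

```bash
mkdir -p pics
python3 - <<'E'
from bench import ctrl,capture
import cv2
for n in("scene","top"):
    c=capture(n); cv2.imwrite(f"pics/{n}0.png",c["img"]); print(n,c["fx"],c["cx"],c["cy"],c["rvec"],c["tvec"])
o=ctrl.get_obs();print(o)
E
```

```text
scene 502.6856506507979 324.2130839792261 244.54025891856617 [ 2.04546124  0.98534738 -0.48624559] [-344.39886253 -166.88620511 1576.15348412]
top 600.5639471935867 311.7652743637681 241.01816476862697 [ 2.1546979  -2.15457474  0.12117837] [  13.2235169   545.06479438 1761.09845733]
{'time': 0.1, 'q': array([-1.28759002e+00,  2.59143862e-01,  2.08292563e-02,  1.33369082e+00,
        1.95357525e-05,  1.41825331e+00]), 'qd': array([-0.00204675, -0.00010402,  0.00186452,  0.00086001, -0.00079727,
        0.00188512]), 'joint_torque': array([ 7.70958723e-03, -5.56688833e+01,  3.45074344e+01,  1.15626224e-02,
       -6.67287077e-05, -4.52513333e-06]), 'eef_pos': array([ 232.11169367, -498.3610434 ,  241.7189766 ]), 'orientation': array([ 9.76358879e-01,  2.16154974e-01, -2.97211782e-05, -6.03898887e-04]), 'force': array([-0.2207358 , -0.90798143, -0.34877316]), 'ft_torque': array([-0.00342283,  0.00547131, -0.03439078]), 'grasp_force': 0.0, 'grip_width': 85.3120078240829}
```

View pics/scene0.png

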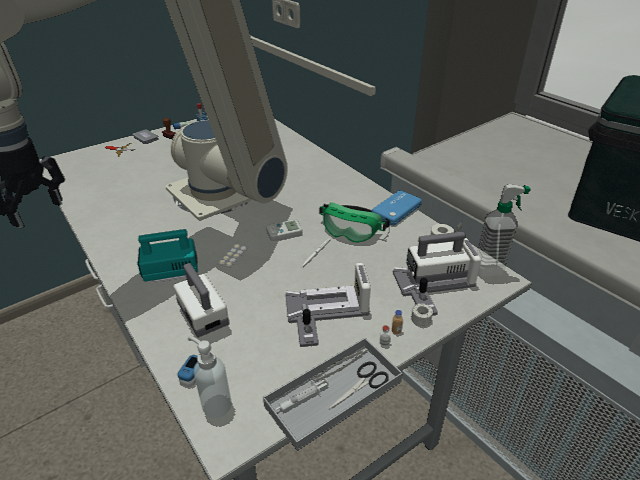

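View pics/top0.png

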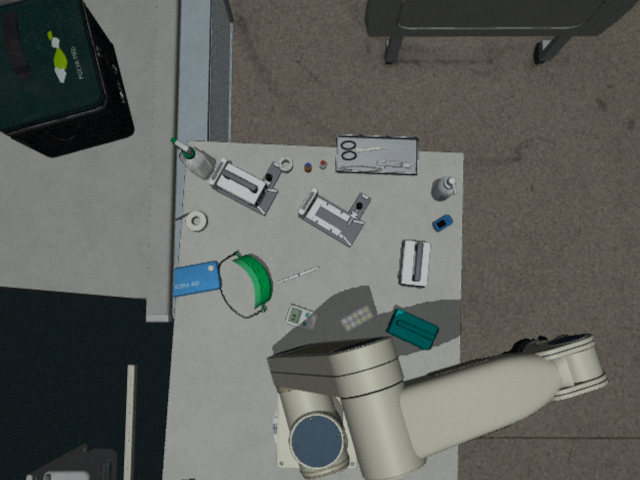

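The top picture shows the dock at (335,215), its knob at (360,205), and the loose pump at (415,262). The turquoise look-alike is at (413,327). I'll enlarge that area.

Run:
```python
import cv2
i=cv2.imread("pics/top0.png")[180:300,290:440]
cv2.imwrite("pics/topc.png",cv2.resize(i,None,fx=5,fy=5,interpolation=cv2.INTER_CUBIC))
i=cv2.imread("pics/scene0.png")[225:360,170:380]
cv2.imwrite("pics/scenec.png",cv2.resize(i,None,fx=3.8,fy=3.8,interpolation=cv2.INTER_CUBIC))
```

```text
(no output)
```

View pics/topc.png

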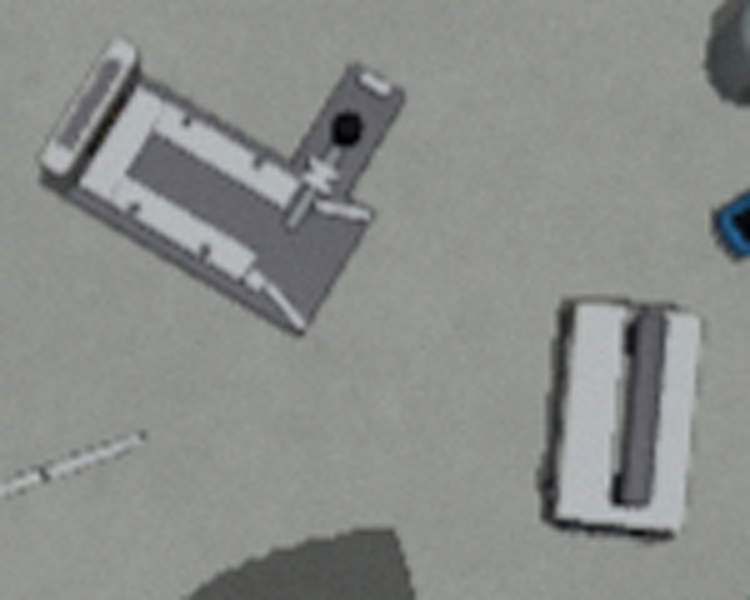

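View pics/scenec.png

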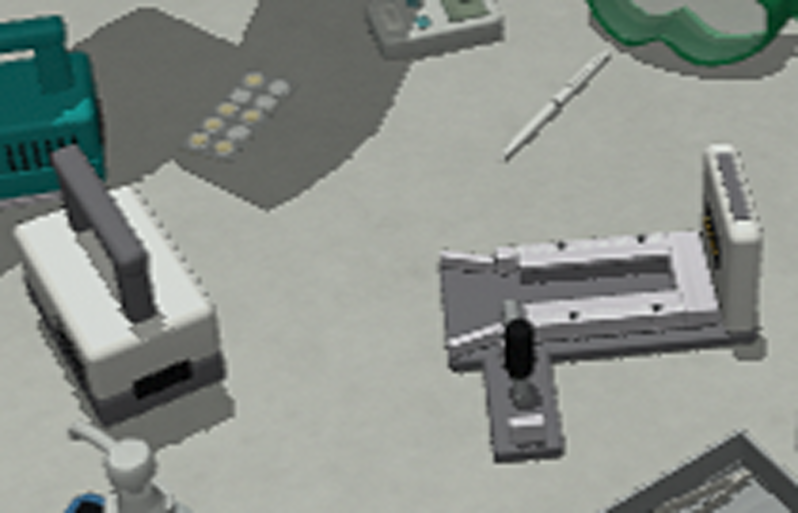

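The loose pump's long axis runs roughly along world x, and its far end has a low dark rectangle that could be the screen or the back. I'll fit poses from the pixels and compare with the docked twin.

```bash
cat > h.py <<'E'
import numpy as np,cv2
from scipy.optimize import least_squares
CAL={"scene":(502.6856506507979,324.2130839792261,244.54025891856617,[2.04546124,0.98534738,-0.48624559],[-344.39886253,-166.88620511,1576.15348412]),
"top":(600.5639471935867,311.7652743637681,241.01816476862697,[2.1546979,-2.15457474,0.12117837],[13.2235169,545.06479438,1761.09845733])}
def K(c): return np.array([[c[0],0,c[1]],[0,c[0],c[2]],[0,0,1.]])
def proj(c,P): return cv2.projectPoints(np.array(P,float).reshape(-1,3),np.array(c[3]),np.array(c[4]),K(c),None)[0].reshape(-1,2)
def back(c,uv,z):
    R=cv2.Rodrigues(np.array(c[3]))[0]; o=-R.T@np.array(c[4])
    d=R.T@np.linalg.inv(K(c))@np.array([uv[0],uv[1],1.]); return o+d*(z-o[2])/d[2]
def world(p,L):
    L=np.array(L,float);c,s=np.cos(p[2]),np.sin(p[2])
    return np.c_[p[0]+c*L[:,0]-s*L[:,1],p[1]+s*L[:,0]+c*L[:,1],L[:,2]]
def fit(p0,obs):
    # obs: (cal,uv,local)
    def f(p): return np.concatenate([proj(c,world(p,[l]))[0]-uv for c,uv,l in obs])
    r=least_squares(f,p0,loss="soft_l1"); return r.x,r.fun.reshape(-1,2)
E
python3 - <<'E'
from h import *
T=CAL["top"];S=CAL["scene"]
t=lambda u,v:(u/5+289.6,v/5+179.6)
s=lambda u,v:(u/3.8+169.63,v/3.8+224.63)
for n,uv,z in(("knob",t(347,128),62),("mouthR",t(372,213),10),("mouthL",t(302,333),10),("tower",t(90,107),88)): print(n,back(T,uv,z).round(1))
o=[(T,t(372,213),(-96,-45,10)),(T,t(302,333),(-96,45,10)),(T,t(127,40),(89,-45,88)),(T,t(45,168),(89,45,88)),(S,s(452,370),(-96,-45,0)),(T,t(290,163),(-36,-45,10))]
p,r=fit([600,-50,.5],o);print("dock",p,"\n",r.round(1))
for c,uv in((T,t(347,128)),(S,s(520,322))):
    w=back(c,uv,62)[:2]-p[:2];cs,sn=np.cos(p[2]),np.sin(p[2]);print("knob local",cs*w[0]+sn*w[1],-sn*w[0]+cs*w[1])
# pump with arbitrary front/back: local +x toward world +x
o=[(T,t(578,301),(65,38,76)),(T,t(703,316),(65,-38,76)),(T,t(686,533),(-65,-38,76)),(T,t(556,520),(-65,38,76)),(S,s(15,228),(-65,38,76)),(S,s(90,362),(65,38,76)),(S,s(215,315),(65,-38,76))]
o=[x for x in o]
p,r=fit([500,-250,0],o);print("pump",p,"\n",r.round(1))
i=cv2.imread("pics/scene0.png")
a=cv2.resize(i[265:345,165:240],None,fx=5,fy=5,interpolation=cv2.INTER_CUBIC)
b=cv2.resize(i[225:305,390:490],None,fx=4,fy=5,interpolation=cv2.INTER_CUBIC)
cv2.imwrite("pics/cmp.png",np.hstack([a,b]))
E
```

```text
knob [ 648.2 -126.7   62. ]
mouthR [ 605.4 -145.1   10. ]
mouthL [ 532.1 -102.1   10. ]
tower [656.1  25.   88. ]
dock [614.83566892 -41.76100886  13.61005196] 
 [[ 0.8 -0. ]
 [ 0.   1.4]
 [-3.1 -0.9]
 [-2.3 -0.2]
 [-1.1  1.5]
 [-0.   0.2]]
knob local -56.60471802284683 -71.59446646352734
knob local -54.67082246028524 -68.95224758330062
pump [ 475.57404102 -290.01223217    6.1871586 ] 
 [[ -0.3  -0.2]
 [  0.8  -0.7]
 [  0.9   0.4]
 [  0.6   0.5]
 [ 29.  -12.4]
 [ 32.9 -14.1]
 [-34.1  12.5]]
```

View pics/cmp.png

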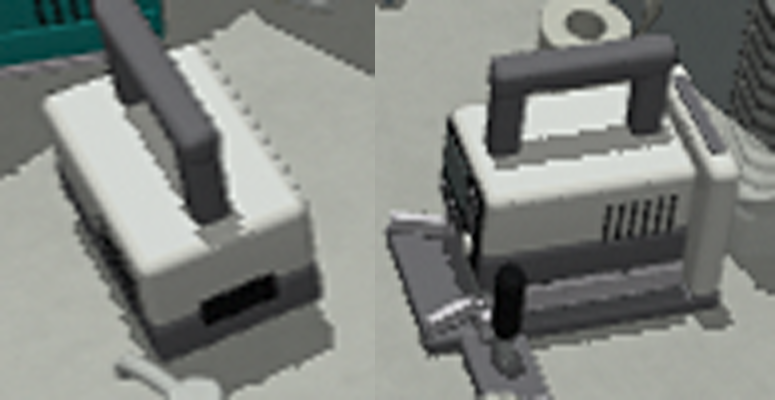

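The twin's mouth end carries a large panel, while the loose pump's end facing the scene camera shows only a small socket. So that end is its back, pointing to world +x (pump yaw about -0.1). I'd swapped the scene corner labels, so I'll refit and plan the move to the knob.

```bash
cat >> h.py <<'E'
from scipy.spatial.transform import Rotation as Ro
def cur(o):
    R=Ro.from_quat(o["orientation"]).as_matrix(); return np.array(o["eef_pos"]),np.arctan2(R[1,1],R[0,1])
def rows(o,target,yaw,n,claw):
    """n equal rows; yaw = world angle of the tool's y axis; tool assumed pointing down"""
    p,y=cur(o); d=(np.array(target)-p)/n; t=(yaw-y)
    dt=t/n; out=[]
    for k in range(n):
        a=y+k*dt; Y=np.array([np.cos(a),np.sin(a),0]);Z=np.array([0,0,-1.]);X=np.cross(Y,Z)
        out.append([round(float(v),1) for v in (d@X,d@Y,d@Z)]+[round(float(-dt),3),claw])
    print("step",np.linalg.norm(d).round(1)); print(out)
E
python3 - <<'E'
from h import *
from bench import ctrl
T=CAL["top"];S=CAL["scene"]
t=lambda u,v:(u/5+289.6,v/5+179.6)
s=lambda u,v:(u/3.8+169.63,v/3.8+224.63)
o=[(T,t(578,301),(65,38,76)),(T,t(703,316),(65,-38,76)),(T,t(686,533),(-65,-38,76)),(T,t(556,520),(-65,38,76)),(S,s(15,228),(-65,-38,76)),(S,s(90,362),(65,-38,76)),(S,s(215,315),(65,38,76))]
p,r=fit([500,-250,-.1],o);print("pump",p,"\n",r.round(1))
ob=ctrl.get_obs();print(cur(ob)); rows(ob,[600,-140,230],1.04,18,1)
E
```

```text
pump [ 4.76860655e+02 -2.88209319e+02 -1.14802790e-01] 
 [[-0.5 -0.9]
 [ 0.6 -0.9]
 [-0.2  0.2]
 [-0.4 -0.3]
 [-1.7 -0.7]
 [-0.9  0.1]
 [ 0.7 -1.3]]
(array([ 232.11169367, -498.3610434 ,  241.7189766 ]), np.float64(-1.1350468940940108))
step 28.5
[[26.9, -9.4, 0.7, -0.121, 1], [27.9, -6.1, 0.7, -0.121, 1], [28.4, -2.7, 0.7, -0.121, 1], [28.5, 0.7, 0.7, -0.121, 1], [28.2, 4.2, 0.7, -0.121, 1], [27.5, 7.5, 0.7, -0.121, 1], [26.4, 10.8, 0.7, -0.121, 1], [24.9, 13.9, 0.7, -0.121, 1], [23.1, 16.8, 0.7, -0.121, 1], [20.9, 19.5, 0.7, -0.121, 1], [18.4, 21.8, 0.7, -0.121, 1], [15.6, 23.9, 0.7, -0.121, 1], [12.6, 25.6, 0.7, -0.121, 1], [9.4, 26.9, 0.7, -0.121, 1], [6.1, 27.9, 0.7, -0.121, 1], [2.7, 28.4, 0.7, -0.121, 1], [-0.7, 28.5, 0.7, -0.121, 1], [-4.2, 28.2, 0.7, -0.121, 1]]
```

Call:
send_rows --pt "27 -9 0 -0.12 1" --pt "28 -6 0 -0.12 1" --pt "28 -3 0 -0.12 1" --pt "28 1 0 -0.12 1" --pt "28 4 0 -0.12 1" --pt "27 7 0 -0.12 1" --pt "26 11 0 -0.12 1" --pt "25 14 0 -0.12 1" --pt "23 17 0 -0.12 1" --pt "21 19 0 -0.12 1" --pt "18 22 0 -0.12 1" --pt "16 24 0 -0.12 1"

```text
time: 1.1
eef_pos: [478.0, -261.1, 242.0]
orientation: [0.589, 0.808, -0.0, -0.0]
force: [-0.8, -1.7, -1.4]
grip_width: 84.9
grasp_force: 0.0
```

Call:
send_rows --pt "13 26 1 -0.12 1" --pt "9 27 1 -0.12 1" --pt "6 28 1 -0.12 1" --pt "3 28 1 -0.12 1" --pt "0 28 1 -0.12 1" --pt "-4 28 1 -0.12 1" --pt "0 0 0 0 1" --pt "0 0 0 0 1"

```text
time: 1.77
eef_pos: [600.8, -142.9, 235.3]
orientation: [0.269, 0.963, 0.0, -0.001]
force: [-0.4, -0.4, 0.3]
grip_width: 85.2
grasp_force: 0.0
```

Run:
```python
from h import *
from bench import ctrl,capture
o=ctrl.get_obs();print(o["time"],cur(o),o["q"].round(2))
c=capture("wrist");cv2.imwrite("pics/w1.png",c["img"]);print([c[k] for k in("fx","cx","cy","rvec","tvec")])
C=(c["fx"],c["cx"],c["cy"],c["rvec"],c["tvec"])
D=[616,-42,1.04]
print(proj(C,world(D,[(-96,-45,10),(-96,45,10),(-48,16,24),(-48,-16,24),(45,16,24),(-56,-71,62)])).round(0))
```

```text
1.7667 (array([ 600.84503256, -142.86569504,  235.32130656]), np.float64(1.0267962012717275)) [-0.37  0.38  0.18  1.37 -0.    0.17]
[349.3038884867031, 319.8307175341793, 239.60854007207928, array([-2.5072586 , -1.41158729, -0.21011643]), array([-190.00237486, -598.76577566,  200.81806689])]
[[318. 214.]
 [317. 123.]
 [367. 154.]
 [367. 187.]
 [465. 152.]
 [362. 253.]]
```

View pics/w1.png

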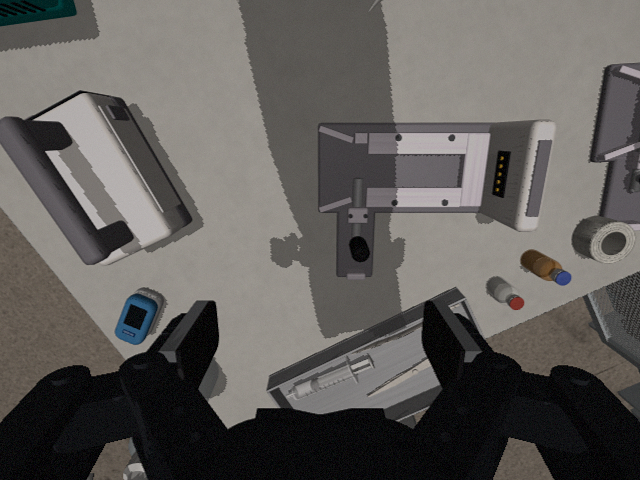

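The wrist picture shows the dock squarely: mouth corners at (319,124) and (319,213), slot end at (463,153) and (463,187), and the knob top at about (361,252). The prediction agrees to 1–2 px, so I'll refine it and plan the knob grasp.

```bash
cat >> h.py <<'E'
def loc(p,w):
    c,s=np.cos(p[2]),np.sin(p[2]);d=np.array(w[:2])-p[:2];return np.array([c*d[0]+s*d[1],-s*d[0]+c*d[1]])
E
python3 - <<'E'
from h import *
from bench import ctrl
C=(349.3038884867031,319.8307175341793,239.60854007207928,np.array([-2.5072586,-1.41158729,-0.21011643]),np.array([-190.00237486,-598.76577566,200.81806689]))
o=[(C,(319,124),(-96,45,10)),(C,(319,213),(-96,-45,10)),(C,(463,153.5),(45,16,24)),(C,(463,187),(45,-16,24)),(C,(368,187),(-48,-16,24)),(C,(368,154),(-48,16,24))]
p,r=fit([616,-42,1.04],o);print("dock",p,r.round(1).tolist())
k=back(C,(361,252),62);print("knob",k,loc(p,k))
b=[(C,(90,264),1),]
kw=world(p,[(-56,-71,54)])[0];print(kw)
ob=ctrl.get_obs(); rows(ob,[kw[0],kw[1],235],p[2],2,1)
E
```

```text
dock [616.98849534 -41.27945171   1.03259185] [[-0.9, -1.2], [-0.1, 0.8], [3.3, -0.2], [-0.4, -0.1], [-0.4, 0.6], [0.7, 0.0]]
knob [ 647.33924759 -126.12219302   62.        ] [-57.29091278 -69.55005556]
[ 649.24592963 -125.75701046   54.        ]
step 26.1
[[-16.3, 20.4, 0.3, -0.004, 1], [-16.4, 20.3, 0.3, -0.004, 1]]
```

Call:
send_rows --pt "-16 20 0 -0.004 1" --pt "-16 20 0 -0.004 1" --pt "0 0 38 0 1" --pt "0 0 38 0 1" --pt "0 0 38 0 1" --pt "0 0 38 0 1" --pt "0 0 30 0 1" --pt "0 0 11 0 1" --pt "0 0 0 0 1"

```text
time: 2.57
eef_pos: [646.4, -126.9, 40.7]
orientation: [0.267, 0.964, 0.0, -0.003]
force: [-0.2, -0.5, 0.6]
grip_width: 85.5
grasp_force: 0.0
```

Run:
```python
from h import *
from bench import ctrl,capture
o=ctrl.get_obs();p,y=cur(o);print(p,y,loc([617,-41.3,1.033],p))
c=capture("wrist");cv2.imwrite("pics/w2.png",c["img"])
```

```text
[ 646.37218737 -126.88867369   40.73375685] 1.0308277166714725 [-58.46119564 -69.06833616]
```

View pics/w2.png

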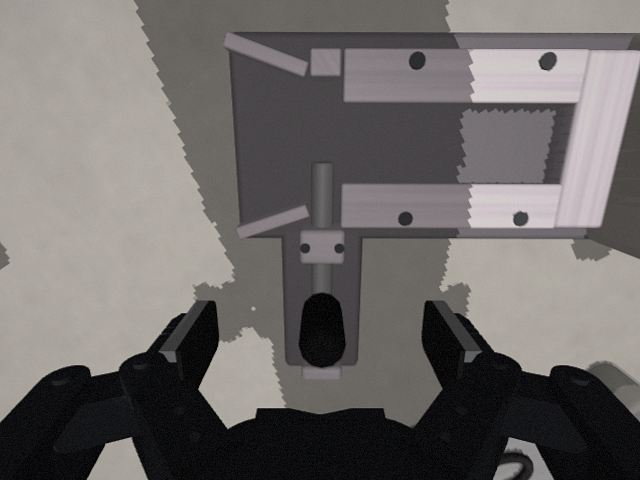

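The knob is centred between the open fingers (322,330), with the bolt across the apron at (321,195). I'll close and draw it back.

Call:
send_rows --pt "0 0 0 0 0" --pt "0 0 0 0 0" --pt "0 0 0 0 0" --pt "0 0 0 0 0" --pt "0 0 0 0 0" --pt "0 0 0 0 0" --pt "-6 0 0 0 0" --pt "-6 0 0 0 0" --pt "-5 0 0 0 0" --pt "-4 0 0 0 0" --pt "0 0 0 0 0"

```text
time: 3.53
eef_pos: [667.1, -138.5, 44.3]
orientation: [0.266, 0.964, -0.001, 0.001]
force: [-0.7, -5.1, 5.3]
grip_width: 16.0
grasp_force: 59.2
```

Call:
send_rows --pt "-2 0 0 0 0" --pt "-1 0 0 0 0" --pt "-1 0 0 0 0" --pt "0 0 0 0 0"

```text
time: 3.87
eef_pos: [667.7, -138.8, 44.2]
orientation: [0.266, 0.964, -0.0, -0.002]
force: [-13.9, 2.1, 12.6]
grip_width: 15.5
grasp_force: 60.1
```

The bolt hit its stop after 24 mm of travel at 13 N. Next I'll let go, rise and plan the move to the pump handle.

Call:
send_rows --pt "0 0 0 0 1" --pt "0 0 0 0 1" --pt "0 0 0 0 1" --pt "0 0 0 0 1" --pt "0 0 -30 0 1" --pt "0 0 -40 0 1" --pt "0 0 -40 0 1" --pt "0 0 -35 0 1" --pt "0 0 0 0 1"

```text
time: 4.62
eef_pos: [672.3, -139.8, 196.6]
orientation: [0.266, 0.964, -0.0, 0.006]
force: [0.6, 0.3, 0.5]
grip_width: 85.7
grasp_force: 0.0
```

Run:
```python
from h import *
from bench import ctrl,capture
D=[617,-41.3,1.033]
print("stop",loc(D,[667.7,-138.8]))
o=ctrl.get_obs();print(cur(o))
c=capture("wrist");C=(c["fx"],c["cx"],c["cy"],c["rvec"],c["tvec"])
cv2.imwrite("pics/w3.png",c["img"]);np.save("w3.npy",np.r_[C[0],C[1],C[2],C[3].ravel(),C[4].ravel()])
rows(o,[477,-288,190],1.456,7,1)
```

```text
stop [-57.76605659 -93.48701892]
(array([ 672.25687719, -139.84952529,  196.56574304]), np.float64(1.0331951899650895))
step 35.0
[[13.1, -32.5, 0.9, -0.06, 1], [15.1, -31.6, 0.9, -0.06, 1], [16.9, -30.6, 0.9, -0.06, 1], [18.8, -29.6, 0.9, -0.06, 1], [20.5, -28.4, 0.9, -0.06, 1], [22.2, -27.1, 0.9, -0.06, 1], [23.8, -25.7, 0.9, -0.06, 1]]
```

View pics/w3.png

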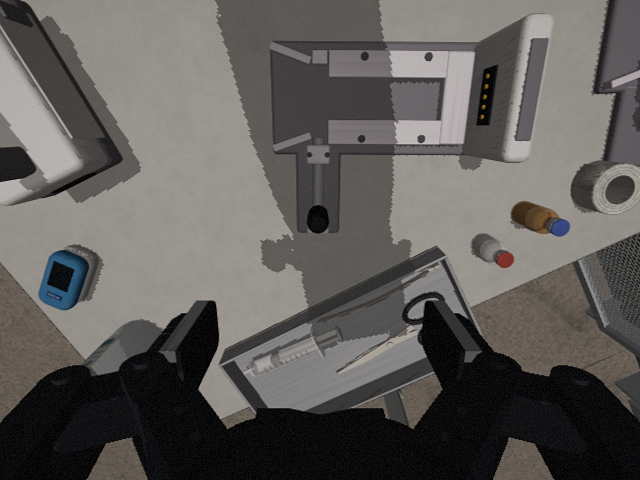

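The bolt is drawn clear of the apron (knob at (318,215)). I'll refit the dock from this view (mouth corners (272,42) and (274,152), slot corners (330,78), (329,121), (441,78) and (441,121)) and move to the pump.

Call:
send_rows --pt "13 -32 1 -0.06 1" --pt "15 -32 1 -0.06 1" --pt "17 -31 1 -0.06 1" --pt "19 -30 1 -0.06 1" --pt "20 -28 1 -0.06 1" --pt "22 -27 1 -0.06 1" --pt "24 -26 1 -0.06 1" --pt "0 0 0 0 1" --pt "0 0 0 0 1"

```text
time: 5.42
eef_pos: [473.2, -288.7, 180.7]
orientation: [0.061, 0.998, 0.0, -0.0]
force: [0.4, -0.6, -0.4]
grip_width: 85.4
grasp_force: 0.0
```

Run:
```python
from h import *
from bench import ctrl,capture
v=np.load("w3.npy");C=(v[0],v[1],v[2],v[3:6],v[6:9])
o=[(C,(272,42),(-96,45,10)),(C,(274,152),(-96,-45,10)),(C,(441,79),(45,16,24)),(C,(441,121),(45,-16,24)),(C,(329,121),(-48,-16,24)),(C,(330,78),(-48,16,24)),(C,(318,219),(-56,-95,62))]
p,r=fit([616,-42,1.04],o);print("dock",p,r.round(1).tolist())
c=capture("wrist");C=(c["fx"],c["cx"],c["cy"],c["rvec"],c["tvec"]);cv2.imwrite("pics/w4.png",c["img"])
o=ctrl.get_obs();print(cur(o));rows(o,[477,-288,108],1.456,4,1)
for z in(126,76):
  q=[(56,0,z),(-56,0,z)] if z>100 else [(65,38,z),(65,-38,z),(-65,38,z),(-65,-38,z)]
  print(proj(C,world([477,-288,-.115],q)).round(0).tolist())
```

```text
dock [618.05036544 -41.52855723   1.0208309 ] [[-1.8, -2.2], [-0.6, 2.7], [5.8, 0.0], [1.0, 0.6], [-0.1, -0.8], [-0.4, -0.5], [0.1, 6.4]]
(array([ 474.13682267, -288.04491286,  180.76760792]), np.float64(1.4507165198447192))
step 18.2
[[-0.7, 0.1, 18.2, -0.001, 1], [-0.7, 0.1, 18.2, -0.001, 1], [-0.7, 0.1, 18.2, -0.001, 1], [-0.7, 0.1, 18.2, -0.001, 1]]
[[322.0, 358.0], [321.0, 175.0]]
[[372.0, 327.0], [272.0, 328.0], [379.0, 152.0], [263.0, 153.0]]
```

View pics/w4.png

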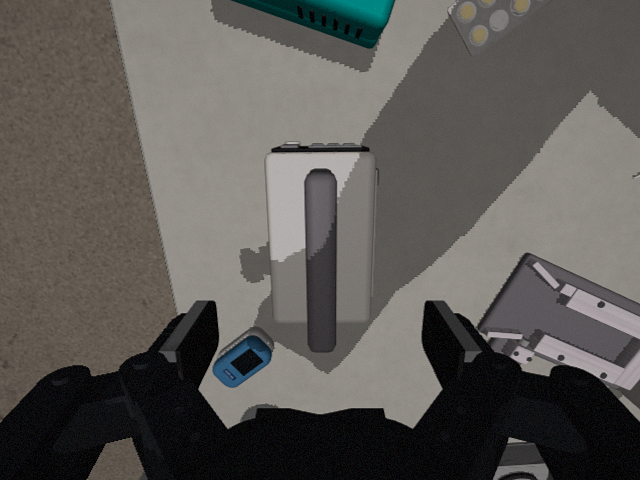

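The view confirms that the screen is at the -x end (buttons at (320,147)) and the handle is centred (x = 321, rows 170–352). That puts the pump at about (473.5,-288), straight under the tool.

Call:
send_rows --pt "0 0 24 0 1" --pt "0 0 24 0 1" --pt "0 0 20 0 1" --pt "0 0 5 0 1" --pt "0 0 0 0 1" --pt "0 0 0 0 0" --pt "0 0 0 0 0" --pt "0 0 0 0 0" --pt "0 0 0 0 0" --pt "0 0 0 0 0" --pt "0 0 0 0 0" --pt "0 0 0 0 0"

```text
time: 6.47
eef_pos: [474.7, -288.2, 109.0]
orientation: [0.059, 0.998, -0.001, 0.0]
force: [-0.9, -1.7, 5.0]
grip_width: 17.1
grasp_force: 60.0
```

Call:
send_rows --pt "0 0 -20 0 0" --pt "0 0 -25 0 0" --pt "0 0 -25 0 0" --pt "0 0 0 0 0"

```text
time: 6.8
eef_pos: [475.6, -288.5, 181.7]
orientation: [0.059, 0.998, -0.001, 0.002]
force: [0.8, -0.8, -6.6]
grip_width: 16.9
grasp_force: 60.4
```

Run:
```python
from h import *
from bench import ctrl
o=ctrl.get_obs();print(cur(o),o["q"].round(2))
D=[616.3,-41.5,1.036];t=world(D,[(-102,0,180)])[0];print(t)
rows(o,t,2.606,11,0)
```

```text
(array([ 475.60055985, -288.53465143,  181.74676886]), np.float64(1.452945484165186)) [-0.7   0.29 -0.09  1.19  0.   -0.58]
[ 564.31408685 -129.25799014  180.        ]
step 16.6
[[-6.3, 15.3, 0.2, -0.105, 0], [-7.9, 14.6, 0.2, -0.105, 0], [-9.4, 13.7, 0.2, -0.105, 0], [-10.7, 12.6, 0.2, -0.105, 0], [-12.0, 11.4, 0.2, -0.105, 0], [-13.1, 10.1, 0.2, -0.105, 0], [-14.1, 8.7, 0.2, -0.105, 0], [-14.9, 7.2, 0.2, -0.105, 0], [-15.6, 5.6, 0.2, -0.105, 0], [-16.1, 3.9, 0.2, -0.105, 0], [-16.4, 2.2, 0.2, -0.105, 0]]
```

Call:
send_rows --pt "-6 15 0 -0.105 0" --pt "-8 15 0 -0.105 0" --pt "-9 14 0 -0.105 0" --pt "-11 13 0 -0.105 0" --pt "-12 11 0 -0.105 0" --pt "-13 10 0 -0.105 0" --pt "-14 9 0 -0.105 0" --pt "-15 7 0 -0.105 0" --pt "-16 6 0 -0.105 0" --pt "-16 4 0 -0.105 0" --pt "-16 2 0 -0.105 0" --pt "0 0 0 0 0"

```text
time: 7.8
eef_pos: [562.7, -125.2, 175.9]
orientation: [-0.499, 0.866, 0.002, -0.0]
force: [-1.0, -3.8, -7.6]
grip_width: 16.5
grasp_force: 60.4
```

Run:
```python
from h import *
from bench import ctrl
D=[616.3,-41.5,1.036]
P=[]
for i in range(3):
    o=ctrl.get_obs();p,y=cur(o);print(p,y,loc(D,p))
rows(o,world(D,[(-100,0,150)])[0],2.606,2,0)
```

```text
[ 562.67962012 -125.17583344  175.90906042] 2.6162322270874894 [-99.32085665   3.48678587]
[ 562.67962012 -125.17583344  175.90906042] 2.6162322270874894 [-99.32085665   3.48678587]
[ 562.67962012 -125.17583344  175.90906042] 2.6162322270874894 [-99.32085665   3.48678587]
step 13.1
[[0.4, -1.7, 13.0, 0.005, 0], [0.3, -1.7, 13.0, 0.005, 0]]
```

Call:
send_rows --pt "0 -2 15 0.005 0" --pt "0 -1 15 0.005 0" --pt "0 0 10 0 0" --pt "0 0 0 0 0" --pt "0 0 0 0 0"

```text
time: 8.22
eef_pos: [564.2, -129.3, 137.1]
orientation: [-0.491, 0.871, 0.001, -0.001]
force: [-0.4, -0.3, -8.0]
grip_width: 17.2
grasp_force: 60.4
```

Run:
```python
from h import *
from bench import ctrl,capture
D=[616.3,-41.5,1.036]
o=ctrl.get_obs();p,y=cur(o);print(p,y,loc(D,p),o["force"])
i=capture("scene")["img"][225:345,230:390]
j=capture("wrist")["img"]
a=cv2.resize(i,(640,480),interpolation=cv2.INTER_CUBIC)
cv2.imwrite("pics/s5.png",a);cv2.imwrite("pics/w5.png",j)
```

```text
[ 564.15338676 -129.32989058  137.06940383] 2.5974190426853143 [-1.02143765e+02  1.01616737e-01] [-0.44781609 -0.34160696 -7.95682324]
```

Call:
send_rows --pt "0 0 7 0 0" --pt "0 0 5 0 0" --pt "0 0 2 0 0" --pt "0 0 0 0 0"

```text
time: 8.65
eef_pos: [564.6, -129.3, 123.8]
orientation: [-0.491, 0.871, 0.0, -0.0]
force: [-1.2, 0.0, -8.4]
grip_width: 17.0
grasp_force: 61.1
```

Call:
send_rows --pt "0 0 2 0 0" --pt "0 0 0 0 0"

```text
time: 8.82
eef_pos: [564.7, -129.2, 121.7]
orientation: [-0.491, 0.871, 0.0, -0.0]
force: [0.3, 0.7, -8.1]
grip_width: 16.8
grasp_force: 61.1
```

Call:
send_rows --pt "0 0 1 0 0" --pt "0 0 0 0 0"

```text
time: 8.98
eef_pos: [564.9, -129.2, 121.0]
orientation: [-0.491, 0.871, 0.0, -0.0]
force: [-0.3, -0.2, -8.1]
grip_width: 17.1
grasp_force: 61.2
```

Call:
send_rows --pt "0 0 1 0 0" --pt "0 0 0 0 0"

```text
time: 9.15
eef_pos: [564.9, -129.3, 120.1]
orientation: [-0.491, 0.871, 0.0, -0.0]
force: [-0.3, 1.0, -8.3]
grip_width: 17.3
grasp_force: 61.1
```

Call:
send_rows --pt "0 0 1 0 0" --pt "0 0 0 0 0"

```text
time: 9.32
eef_pos: [564.9, -129.3, 119.1]
orientation: [-0.491, 0.871, 0.0, -0.0]
force: [0.7, 1.7, -7.6]
grip_width: 16.9
grasp_force: 61.1
```

Call:
send_rows --pt "0 0 1 0 0" --pt "0 0 0 0 0"

```text
time: 9.48
eef_pos: [565.0, -129.5, 119.0]
orientation: [-0.491, 0.871, -0.0, 0.0]
force: [-3.9, 0.4, 0.3]
grip_width: 17.3
grasp_force: 62.3
```

Call:
send_rows --pt "0 0.5 -1 -0.008 0" --pt "-6 0 0 0 0" --pt "-6 0 0 0 0" --pt "-6 0 0 0 0" --pt "0 0 0 0 0"

```text
time: 9.9
eef_pos: [574.5, -112.9, 119.7]
orientation: [-0.495, 0.869, -0.0, 0.0]
force: [0.8, 0.3, -8.3]
grip_width: 17.0
grasp_force: 61.1
```

Call:
send_rows --pt "-5 0 0 0 0" --pt "-5 0 0 0 0" --pt "0 0 0 0 0"

```text
time: 10.15
eef_pos: [579.5, -105.1, 120.6]
orientation: [-0.495, 0.869, -0.001, 0.0]
force: [3.1, 1.7, -8.3]
grip_width: 17.1
grasp_force: 61.6
```

The shoe is in the mouth with little force. I'll keep sliding.

Call:
send_rows --pt "-6 0 0.5 0 0" --pt "-6 0 0 0 0" --pt "-6 0 0 0 0" --pt "0 0 0 0 0"

```text
time: 10.48
eef_pos: [589.1, -90.8, 123.0]
orientation: [-0.495, 0.869, -0.003, 0.001]
force: [-12.6, -7.6, 29.0]
grip_width: 16.7
grasp_force: 69.2
```

Call:
send_rows --pt "-6 0 0 0 0" --pt "-6 0 0 0 0" --pt "-6 0 0 0 0" --pt "0 0 0 0 0"

```text
time: 10.82
eef_pos: [595.0, -80.4, 123.9]
orientation: [-0.493, 0.87, -0.007, -0.004]
force: [-32.4, -34.0, 42.3]
grip_width: 16.9
grasp_force: 72.8
```

The vertical force is rising and the tool has lifted 4 mm, so I'll stop and look with the last picture.

Run:
```python
from h import *
from bench import ctrl,capture
o=ctrl.get_obs();print(o["force"],cur(o),o["ft_torque"],o["q"])
i=capture("scene")["img"][215:345,270:400]
j=capture("wrist")["img"]
a=cv2.resize(i,(520,520),interpolation=cv2.INTER_CUBIC)
b=cv2.resize(j[:,150:490],(280,395));b=np.vstack([b,np.zeros((125,280,3),np.uint8)])
cv2.imwrite("pics/m6.png",np.hstack([a,b]));cv2.imwrite("pics/w6.png",j)
```

```text
[-32.43122476 -34.00402773  42.3220314 ] (array([595.03584865, -80.37257743, 123.88619631]), np.float64(2.601559480184799)) [-6.70350434  6.45434646  0.01266509] [-0.26652556  0.39837705 -0.07944161  1.0900963  -0.01555745 -1.29726159]
```

View pics/m6.png

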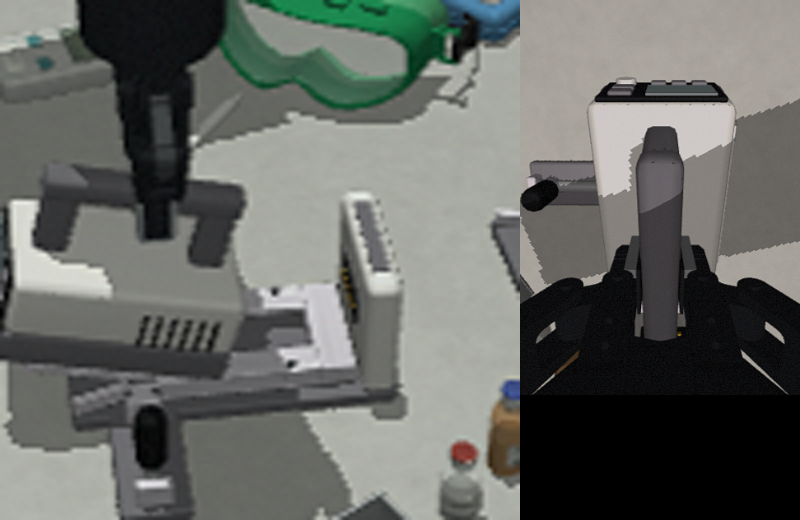

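The pump has pitched nose-down in the pads by about 10°, with its nose under the lips and its screen end raised. I'll back off the push so it can level. It is far enough in that I can then let it settle flat and push it home from the screen end.

Call:
send_rows --pt "4 0 0 0 0" --pt "4 0 0 0 0" --pt "0 0 0 0 0"

```text
time: 11.17
eef_pos: [593.2, -83.5, 123.2]
orientation: [-0.494, 0.87, -0.003, 0.001]
force: [-16.6, -10.5, 32.2]
grip_width: 17.0
grasp_force: 71.4
```

```bash
cat > tilt.py <<'E'
from h import *
from bench import ctrl,capture
o=ctrl.get_obs();print(o["time"],o["force"].round(1),cur(o),o["ft_torque"].round(1))
c=capture("wrist");C=(c["fx"],c["cx"],c["cy"],c["rvec"],c["tvec"])
p,y=cur(o)
# predicted row of case top edge at screen end, for pitch th (nose-down +) about pads centre
for th in(0,.05,.1,.15,.2):
    L=np.array([-65-1,20,76-117.]);R=np.array([np.cos(th)*L[0]+np.sin(th)*L[2],L[1],-np.sin(th)*L[0]+np.cos(th)*L[2]])
    a=y-np.pi/2;w=p+np.array([0,0,8])+np.array([np.cos(a)*R[0]-np.sin(a)*R[1],np.sin(a)*R[0]+np.cos(a)*R[1],R[2]])
    print(th,proj(C,[w]).round(1))
for n,i in(("w5",cv2.imread("pics/w5.png")),("w6",cv2.imread("pics/w6.png")),("now",c["img"])):
    g=cv2.cvtColor(i,cv2.COLOR_BGR2GRAY)
    print(n,g[70:180:4,265].tolist())
cv2.imwrite("pics/w7.png",c["img"])
E
python3 tilt.py
```

```text
11.1667 [-16.6 -10.5  32.2] (array([593.18088919, -83.54178633, 123.24757621]), np.float64(2.603664527069003)) [-1.7  3.   0. ]
0 [[366.4 151.2]]
0.05 [[367.5 147. ]]
0.1 [[368.7 143. ]]
0.15 [[369.9 139.2]]
0.2 [[371.2 135.7]]
w5 [155, 156, 156, 157, 156, 157, 161, 157, 162, 156, 159, 156, 158, 158, 157, 157, 156, 158, 156, 88, 31, 18, 171, 191, 193, 191, 189, 191]
w6 [167, 167, 163, 165, 166, 164, 165, 170, 47, 112, 65, 107, 19, 19, 186, 203, 202, 201, 202, 201, 201, 202, 201, 200, 203, 202, 206, 201]
now [166, 163, 166, 166, 165, 166, 165, 166, 172, 52, 56, 108, 18, 31, 117, 200, 202, 202, 201, 201, 203, 201, 199, 202, 200, 202, 202, 204]
```

Call:
send_rows --pt "2 0 -3 0 0" --pt "0 0 0 0 0.3" --pt "0 0 0 0 0.5" --pt "0 0 0 0 0.5" --pt "0 0 0 0 0.5" --pt "0 0 0 0 0.5"

```text
time: 11.72
eef_pos: [592.3, -82.3, 121.7]
orientation: [-0.495, 0.869, 0.0, 0.0]
force: [0.3, 0.2, 0.2]
grip_width: 42.4
grasp_force: 0.0
```

```bash
python3 tilt.py | grep -v w[56]
```

```text
11.7167 [0.3 0.2 0.2] (array([592.32856675, -82.33258171, 121.65659477]), np.float64(2.606501185257237)) [ 0.1 -0.  -0. ]
0 [[366. 151.]]
0.05 [[367.1 146.9]]
0.1 [[368.3 142.9]]
0.15 [[369.6 139.1]]
0.2 [[370.9 135.6]]
now [161, 89, 17, 12, 187, 198, 198, 197, 194, 196, 196, 195, 197, 197, 196, 196, 197, 196, 196, 198, 196, 198, 196, 197, 197, 197, 197, 197]
```

```bash
cat > edge.py <<'E'
from h import *
from bench import ctrl,capture
D=[616.3,-41.5,1.036]
c=capture("wrist");C=(c["fx"],c["cx"],c["cy"],c["rvec"],c["tvec"])
g=cv2.cvtColor(c["img"],cv2.COLOR_BGR2GRAY).astype(int)
for u in(240,255,265,285,350,365):
    col=g[:250,u]; d=[(v) for v in range(6,244) if col[v-4:v-1].mean()<60 and col[v+2:v+5].mean()>110]
    if d: print(u,d[0],loc(D,back(C,(u,d[0]),86)).round(1), "z76:",loc(D,back(C,(u,d[0]),76)).round(1))
r=g[150]; print([ (u,int(r[u])) for u in range(190,460,6)])
cv2.imwrite("pics/e.png",c["img"]); o=ctrl.get_obs();print(loc(D,cur(o)[0]),cur(o))
E
python3 edge.py
```

```text
255 81 [-143.1  -29.5] z76: [-144.4  -31.2]
265 81 [-143.1  -25.1] z76: [-144.4  -26.5]
285 81 [-143.1  -16.4] z76: [-144.4  -17.3]
350 82 [-142.6   12.1] z76: [-143.9   12.9]
365 82 [-142.6   18.7] z76: [-143.9   19.9]
[(190, 159), (196, 161), (202, 160), (208, 162), (214, 160), (220, 156), (226, 160), (232, 156), (238, 160), (244, 173), (250, 195), (256, 196), (262, 197), (268, 195), (274, 196), (280, 196), (286, 136), (292, 141), (298, 86), (304, 104), (310, 116), (316, 116), (322, 117), (328, 115), (334, 113), (340, 95), (346, 77), (352, 198), (358, 197), (364, 197), (370, 197), (376, 198), (382, 193), (388, 196), (394, 196), (400, 194), (406, 98), (412, 99), (418, 101), (424, 96), (430, 101), (436, 103), (442, 97), (448, 99), (454, 97)]
[-47.51910153  -0.13619639] (array([592.198318  , -82.45354056, 121.64022097]), np.float64(2.6063603789796908))
```

The pump is free, level and centred (y about 0.5), with its origin at about x = -78, so its nose is about 15 mm under the lips. Pushing from the high handle pitched it. I'll lift off, shut the fingers and push on the screen end, lower down.

Call:
send_rows --pt "0 0 0 0 0.5" --pt "0 0 -25 0 0.5" --pt "0 0 -30 0 0.5" --pt "10 0 0 0 0" --pt "30 0 0 0 0" --pt "40 0 0 0 0" --pt "40 0 0 0 0" --pt "10 0 0 0 0" --pt "0 0 35 0 0" --pt "0 0 35 0 0" --pt "0 0 26 0 0" --pt "0 0 0 0 0"

```text
time: 12.82
eef_pos: [523.2, -193.3, 76.1]
orientation: [-0.495, 0.869, 0.003, -0.002]
force: [-0.7, 0.1, -0.4]
grip_width: -0.2
grasp_force: 0.0
```

```bash
python3 edge.py
```

```text
[(190, 152), (196, 157), (202, 154), (208, 155), (214, 156), (220, 155), (226, 156), (232, 152), (238, 153), (244, 156), (250, 158), (256, 154), (262, 154), (268, 153), (274, 153), (280, 156), (286, 155), (292, 154), (298, 155), (304, 152), (310, 154), (316, 155), (322, 153), (328, 150), (334, 152), (340, 155), (346, 151), (352, 148), (358, 149), (364, 153), (370, 154), (376, 153), (382, 153), (388, 156), (394, 149), (400, 153), (406, 151), (412, 152), (418, 152), (424, 154), (430, 151), (436, 152), (442, 151), (448, 154), (454, 149)]
[-177.86447302    1.44328065] (array([ 524.40679945, -193.79410204,   78.89358927]), np.float64(2.6057564171082888))
```

Call:
send_rows --pt "-10 -1 0 0 0" --pt "-6 0 0 0 0" --pt "-4 0 0 0 0" --pt "-4 0 0 0 0" --pt "-4 0 0 0 0" --pt "0 0 0 0 0"

```text
time: 13.37
eef_pos: [541.8, -171.4, 82.5]
orientation: [-0.495, 0.869, -0.002, -0.0]
force: [-1.8, -4.3, 2.9]
grip_width: 0.1
grasp_force: 2.1
```

Call:
send_rows --pt "-4 0 0 0 0" --pt "-4 0 0 0 0" --pt "-4 0 0 0 0" --pt "0 0 0 0 0"

```text
time: 13.7
eef_pos: [547.8, -161.2, 82.4]
orientation: [-0.495, 0.869, -0.002, -0.0]
force: [-2.0, -5.4, 3.2]
grip_width: 0.1
grasp_force: 2.6
```

Call:
send_rows --pt "3 0 0 0 0" --pt "0 0 5 0 0" --pt "-4 0 0 0 0" --pt "-5 0 0 0 0" --pt "-5 0 0 0 0" --pt "0 0 0 0 0"

```text
time: 14.2
eef_pos: [552.7, -150.7, 75.6]
orientation: [-0.495, 0.869, -0.0, -0.0]
force: [-0.4, -2.5, -1.6]
grip_width: 0.5
grasp_force: 1.1
```

Call:
send_rows --pt "-5 0 0 0 0" --pt "-5 0 0 0 0" --pt "-5 0 0 0 0" --pt "0 0 0 0 0"

```text
time: 14.53
eef_pos: [560.4, -137.9, 75.6]
orientation: [-0.495, 0.869, 0.0, -0.0]
force: [-0.3, -1.3, -0.4]
grip_width: -0.1
grasp_force: 0.5
```

Run:
```python
from h import *
from bench import ctrl,capture
D=[616.3,-41.5,1.036]
o=ctrl.get_obs();print(loc(D,cur(o)[0]),cur(o),o["force"])
c=capture("scene");cv2.imwrite("pics/s8.png",c["img"])
S=CAL["scene"]
# handle/case segments near expected pump
g=cv2.cvtColor(c["img"],cv2.COLOR_BGR2GRAY)[215:345,250:400]
l=cv2.createLineSegmentDetector().detect(g)[0][:,0]
for x in l:
    if np.hypot(x[2]-x[0],x[3]-x[1])>14: print((x+[250,215,250,215]).round(0),round(float(np.arctan2(x[3]-x[1],x[2]-x[0])),2))
xo=loc(D,cur(o)[0])[0]+11+67
print(xo,proj(S,world(D,[(xo-56,0,136),(xo+56,0,136),(xo-65,-38,28),(xo+65,-38,28),(xo+65,-38,86),(xo-65,-38,86)])).round(0).tolist())
```

```text
[-111.41204734   -1.00602009] (array([ 560.38264005, -137.86859044,   75.64273811]), np.float64(2.606300917094789)) [-0.26726397 -1.26948049 -0.39703181]
[326. 268. 297. 270.] 3.05
[257. 248. 254. 215.] -1.66
[337. 259. 336. 279.] 1.62
[357. 306. 353. 271.] -1.7
[362. 315. 336. 319.] 2.98
[341. 309. 357. 306.] -0.23
[337. 280. 311. 284.] 3.0
[398. 288. 391. 272.] -1.98
[357. 272. 361. 292.] 1.4
[287. 261. 307. 261.] -0.04
[309. 278. 324. 277.] -0.1
[391. 329. 395. 310.] -1.36
[369. 286. 370. 317.] 1.56
[269. 272. 266. 254.] -1.75
[363. 281. 358. 267.] -1.86
[313. 291. 342. 289.] -0.09
[363. 246. 338. 241.] -2.96
[336. 320. 316. 321.] 3.05
[292. 224. 293. 244.] 1.54
[285. 253. 284. 271.] 1.64
[334. 254. 313. 258.] 2.97
[288. 282. 287. 267.] -1.61
[259. 301. 251. 271.] -1.83
[267. 236. 285. 233.] -0.14
[269. 319. 259. 301.] -2.11
[275. 343. 271. 329.] -1.85
[322. 307. 288. 312.] 3.0
[313. 215. 334. 252.] 1.05
[288. 294. 312. 292.] -0.1
[366. 224. 332. 216.] -2.91
[313. 263. 335. 260.] -0.14
[342. 306. 323. 308.] 3.05
[362. 266. 367. 281.] 1.28
[347. 315. 367. 311.] -0.15
[264. 220. 286. 218.] -0.11
[361. 291. 361. 308.] 1.53
[341. 286. 339. 271.] -1.75
[277. 232. 261. 230.] -3.06
[288. 268. 313. 265.] -0.14
[288. 305. 317. 302.] -0.1
[299. 343. 296. 323.] -1.69
[312. 313. 331. 313.] -0.04
[361. 215. 376. 218.] 0.17
-33.41204733524002 [[286.0, 264.0], [338.0, 259.0], [286.0, 313.0], [344.0, 307.0], [344.0, 288.0], [285.0, 293.0]]
```

The scene lines match a level pump at x of about -33, with about 1.3 N of drag. I'll go on to the stop.

Call:
send_rows --pt "-5 0.2 0 0 0" --pt "-5 0.2 0 0 0" --pt "-5 0.2 0 0 0" --pt "-5 0.2 0 0 0" --pt "-4 0 0 0 0" --pt "0 0 0 0 0"

```text
time: 15.08
eef_pos: [571.8, -117.0, 75.7]
orientation: [-0.495, 0.869, 0.0, -0.0]
force: [-0.8, -2.5, -1.0]
grip_width: -0.2
grasp_force: 1.1
```

Call:
send_rows --pt "-3 0 0 0 0" --pt "-2 0 0 0 0" --pt "0 0 0 0 0"

```text
time: 15.33
eef_pos: [574.2, -113.1, 75.7]
orientation: [-0.495, 0.869, -0.0, -0.0]
force: [-2.4, -4.1, -0.0]
grip_width: 0.3
grasp_force: 2.2
```

Call:
send_rows --pt "-2 0 0 0 0" --pt "0 0 0 0 0"

```text
time: 15.5
eef_pos: [575.2, -111.5, 75.7]
orientation: [-0.495, 0.869, -0.0, -0.0]
force: [-2.1, -3.9, 0.4]
grip_width: -0.1
grasp_force: 2.4
```

Call:
send_rows --pt "-2 0 0 0 0" --pt "0 0 0 0 0"

```text
time: 15.67
eef_pos: [576.2, -109.8, 75.8]
orientation: [-0.495, 0.869, -0.0, -0.0]
force: [-3.0, -4.4, -0.1]
grip_width: 0.3
grasp_force: 2.4
```

Call:
send_rows --pt "-2 0 0 0 0" --pt "0 0 0 0 0"

```text
time: 15.83
eef_pos: [577.2, -108.1, 75.7]
orientation: [-0.495, 0.869, -0.0, -0.0]
force: [-2.4, -4.5, 0.3]
grip_width: -0.1
grasp_force: 2.4
```

Call:
send_rows --pt "-1.5 0 0 0 0" --pt "0 0 0 0 0"

```text
time: 16.0
eef_pos: [577.4, -107.6, 75.9]
orientation: [-0.494, 0.869, -0.001, -0.001]
force: [-6.0, -8.4, 4.2]
grip_width: 0.2
grasp_force: 5.3
```

Call:
send_rows --pt "-1.5 0 0 0 0" --pt "0 0 0 0 0"

```text
time: 16.17
eef_pos: [577.6, -107.4, 76.2]
orientation: [-0.494, 0.869, -0.001, -0.002]
force: [-10.2, -14.2, 6.9]
grip_width: 0.3
grasp_force: 8.8
```

Call:
send_rows --pt "5 0 0 0 0" --pt "20 0 0 0 0" --pt "0 0 -40 0 0" --pt "0 0 -40 0 0" --pt "0 0 -35 0 0" --pt "0 0 0 0 0"

```text
time: 16.67
eef_pos: [568.7, -127.2, 198.0]
orientation: [-0.495, 0.869, -0.004, 0.004]
force: [0.2, -1.1, 0.5]
grip_width: 0.2
grasp_force: 0.0
```

```bash
sed -i 's/range(6,244)/range(6,400)/;s/g\[:250/g[:420/' edge.py; python3 edge.py | grep -v 190,
python3 - <<'E'
from h import *
from bench import ctrl
D=[616.3,-41.5,1.036]
o=ctrl.get_obs();k=world(D,[(-56,-125,0)])[0]
t=k.copy();t[2]=190
print(t);rows(o,t,1.036,13,0)
E
```

```text
285 218 [-113.4  -29.8] z76: [-111.   -30.9]
350 277 [-67.9  17.7] z76: [-63.6  18.5]
365 277 [-68.   28.9] z76: [-63.7  30.2]
[-98.09428696  -1.93139803] (array([ 567.96641693, -126.88198979,  194.72131801]), np.float64(2.606347554951565))
[ 695.3052709  -153.38908423  190.        ]
step 10.0
[[-3.2, -9.5, 0.4, 0.121, 0], [-4.4, -9.0, 0.4, 0.121, 0], [-5.4, -8.4, 0.4, 0.121, 0], [-6.4, -7.7, 0.4, 0.121, 0], [-7.3, -6.9, 0.4, 0.121, 0], [-8.0, -5.9, 0.4, 0.121, 0], [-8.7, -4.9, 0.4, 0.121, 0], [-9.2, -3.9, 0.4, 0.121, 0], [-9.6, -2.7, 0.4, 0.121, 0], [-9.9, -1.5, 0.4, 0.121, 0], [-10.0, -0.3, 0.4, 0.121, 0], [-10.0, 0.9, 0.4, 0.121, 0], [-9.8, 2.1, 0.4, 0.121, 0]]
```

The pump is home: the stop was felt at 17 N and the case edge measures about -67. Next I'll turn the shut fingers beside the knob's outer side to push the bolt in.

Call:
send_rows --pt "-3 -10 0 0.121 0" --pt "-4 -9 0 0.121 0" --pt "-5 -8 0 0.121 0" --pt "-6 -8 0 0.121 0" --pt "-7 -7 0 0.121 0" --pt "-8 -6 0 0.121 0" --pt "-9 -5 0 0.121 0" --pt "-9 -4 0 0.121 0" --pt "-10 -3 0 0.121 0" --pt "-10 -2 0 0.121 0" --pt "-10 0 0 0.121 0" --pt "-10 1 0 0.121 0"

```text
time: 17.72
eef_pos: [683.9, -152.9, 189.2]
orientation: [0.21, 0.978, 0.001, -0.001]
force: [-0.1, -0.4, -0.7]
grip_width: -0.3
grasp_force: 0.0
```

Call:
send_rows --pt "-10 2 0 0.121 0" --pt "0 0 0 0 0" --pt "0 0 0 0 0"

```text
time: 17.97
eef_pos: [693.5, -155.2, 189.2]
orientation: [0.264, 0.965, 0.0, -0.001]
force: [-0.3, 0.3, -0.1]
grip_width: -0.3
grasp_force: 0.0
```

Run:
```python
from h import *
from bench import ctrl
D=[616.3,-41.5,1.036]
o=ctrl.get_obs();p,y=cur(o);print(p,y,loc(D,p))
t=world(D,[(-57.3,-125,42)])[0];rows(o,t,1.036,4,0)
```

```text
[ 693.46026142 -155.21336832  189.1578401 ] 1.0371680221263897 [ -58.50990203 -124.34237991]
step 36.8
[[-0.2, 0.3, 36.8, 0.0, 0], [-0.2, 0.3, 36.8, 0.0, 0], [-0.2, 0.3, 36.8, 0.0, 0], [-0.2, 0.3, 36.8, 0.0, 0]]
```

Call:
send_rows --pt "-1 1 37 0 0" --pt "0 0 37 0 0" --pt "0 0 37 0 0" --pt "0 0 30 0 0" --pt "0 0 6 0 0" --pt "0 0 0 0 0"

```text
time: 18.47
eef_pos: [693.2, -154.5, 41.6]
orientation: [0.264, 0.964, 0.0, -0.002]
force: [-1.5, 0.2, 0.6]
grip_width: -0.3
grasp_force: 0.0
```

Call:
send_rows --pt "5 0 0 0 0" --pt "5 0 0 0 0" --pt "5 0 0 0 0" --pt "5 0 0 0 0" --pt "5 0 0 0 0" --pt "0 0 0 0 0"

```text
time: 18.97
eef_pos: [673.0, -141.8, 44.9]
orientation: [0.265, 0.964, -0.0, 0.001]
force: [0.5, -0.6, 0.2]
grip_width: 0.5
grasp_force: 0.0
```

Call:
send_rows --pt "5 0 0 0 0" --pt "4 0 0 0 0" --pt "0 0 0 0 0"

```text
time: 19.22
eef_pos: [665.1, -137.3, 43.8]
orientation: [0.266, 0.964, 0.0, -0.0]
force: [-0.1, -0.3, -0.3]
grip_width: -0.3
grasp_force: 0.0
```

Call:
send_rows --pt "4 0 0 0 0" --pt "3 0 0 0 0" --pt "0 0 0 0 0"

```text
time: 19.47
eef_pos: [659.2, -133.8, 43.7]
orientation: [0.266, 0.964, 0.0, -0.0]
force: [-0.5, 0.0, -0.7]
grip_width: -0.3
grasp_force: 0.0
```

```bash
cat > knob.py <<'E'
from h import *
from bench import ctrl,capture
D=[616.3,-41.5,1.036]
o=ctrl.get_obs();p,y=cur(o);print(p,y,loc(D,p),o["force"].round(1))
c=capture("wrist");C=(c["fx"],c["cx"],c["cy"],c["rvec"],c["tvec"])
g=cv2.cvtColor(c["img"],cv2.COLOR_BGR2GRAY)
u=int(proj(C,world(D,[(-57,-85,62)]))[0][0]);print(u)
for j in(-95,-80,-61): print(j,proj(C,world(D,[(-57,j,62),(-57,j,26)])).round(0).tolist())
print(list(enumerate(g[100:420:5,u].tolist())))
E
python3 knob.py
```

```text
[ 659.19417145 -133.8363272    43.66988285] 1.03313242137996 [-57.58193942 -83.96563296] [-0.5  0.  -0.7]
320
-95 [[320.0, 366.0], [320.0, 318.0]]
-80 [[320.0, 331.0], [320.0, 289.0]]
-61 [[320.0, 284.0], [320.0, 251.0]]
[(0, 142), (1, 144), (2, 143), (3, 145), (4, 145), (5, 148), (6, 144), (7, 145), (8, 144), (9, 146), (10, 144), (11, 147), (12, 146), (13, 144), (14, 144), (15, 146), (16, 144), (17, 147), (18, 144), (19, 147), (20, 146), (21, 150), (22, 147), (23, 147), (24, 144), (25, 136), (26, 122), (27, 98), (28, 99), (29, 4), (30, 4), (31, 3), (32, 5), (33, 2), (34, 4), (35, 20), (36, 17), (37, 17), (38, 16), (39, 14), (40, 21), (41, 1), (42, 3), (43, 6), (44, 12), (45, 16), (46, 23), (47, 18), (48, 19), (49, 29), (50, 21), (51, 25), (52, 28), (53, 27), (54, 18), (55, 18), (56, 20), (57, 104), (58, 107), (59, 105), (60, 101), (61, 101), (62, 104), (63, 0)]
```

The knob is being carried ahead of the fingers, now at y of about -67 with negligible force. I'll keep pushing to its stop.

Call:
send_rows --pt "3 0 0 0 0" --pt "2 0 0 0 0" --pt "0 0 0 0 0"

```text
time: 19.77
eef_pos: [655.6, -131.8, 43.7]
orientation: [0.266, 0.964, -0.0, 0.0]
force: [1.6, -1.6, -2.1]
grip_width: 0.1
grasp_force: 1.7
```

Call:
send_rows --pt "2 0 0 0 0" --pt "1 0 0 0 0" --pt "0 0 0 0 0"

```text
time: 20.02
eef_pos: [655.4, -131.6, 43.9]
orientation: [0.266, 0.964, -0.001, 0.003]
force: [13.4, -7.5, -7.0]
grip_width: 0.2
grasp_force: 7.2
```

```bash
python3 knob.py
```

```text
[ 655.35166438 -131.63715714   43.92782542] 1.032323537662417 [-57.64822858 -79.53880393] [13.4 -7.5 -7. ]
320
-95 [[320.0, 376.0], [320.0, 326.0]]
-80 [[320.0, 342.0], [320.0, 298.0]]
-61 [[320.0, 295.0], [320.0, 260.0]]
[(0, 150), (1, 149), (2, 149), (3, 148), (4, 153), (5, 150), (6, 151), (7, 149), (8, 148), (9, 151), (10, 149), (11, 149), (12, 151), (13, 150), (14, 150), (15, 152), (16, 150), (17, 148), (18, 151), (19, 150), (20, 150), (21, 151), (22, 152), (23, 150), (24, 149), (25, 149), (26, 150), (27, 150), (28, 140), (29, 127), (30, 76), (31, 12), (32, 2), (33, 8), (34, 7), (35, 8), (36, 22), (37, 15), (38, 20), (39, 19), (40, 16), (41, 9), (42, 18), (43, 10), (44, 8), (45, 5), (46, 23), (47, 25), (48, 22), (49, 28), (50, 24), (51, 22), (52, 29), (53, 19), (54, 23), (55, 27), (56, 25), (57, 107), (58, 109), (59, 106), (60, 107), (61, 107), (62, 109), (63, 3)]
```

Run:
```python
from h import *
from bench import ctrl,capture
D=[616.3,-41.5,1.036]
c=capture("wrist");C=(c["fx"],c["cx"],c["cy"],c["rvec"],c["tvec"]);cv2.imwrite("pics/k2.png",c["img"])
g=cv2.cvtColor(c["img"],cv2.COLOR_BGR2GRAY)
for v in(240,245,250,254): print(v,[loc(D,back(C,(320,v),z)).round(1).tolist() for z in(10,26,62)])
print(g[236:300:2,320].tolist())
for v in(258,262,266,270,280,290): print(v,g[v,280:362:3].tolist())
t=capture("top");cv2.imwrite("pics/top2.png",t["img"])
T=CAL["top"];print([proj(T,world(D,[(-57,j,62)])).round(1).tolist() for j in(-95,-61)])
```

```text
240 [[-56.9, -56.7], [-56.9, -51.7], [-56.9, -40.5]]
245 [[-56.9, -59.3], [-56.9, -54.1], [-56.9, -42.2]]
250 [[-57.0, -61.9], [-56.9, -56.4], [-56.9, -44.0]]
254 [[-57.0, -64.0], [-57.0, -58.3], [-56.9, -45.5]]
[152, 148, 138, 136, 133, 128, 121, 76, 4, 7, 11, 8, 10, 12, 0, 12, 10, 0, 10, 14, 19, 4, 19, 19, 15, 11, 20, 17, 23, 17, 20, 11]
258 [111, 64, 76, 73, 77, 74, 72, 47, 8, 15, 7, 11, 18, 4, 10, 2, 5, 10, 3, 0, 69, 75, 74, 74, 73, 74, 50, 111]
262 [113, 64, 74, 73, 75, 76, 78, 0, 1, 3, 12, 3, 9, 9, 0, 11, 15, 0, 17, 5, 17, 77, 73, 72, 73, 73, 48, 115]
266 [112, 61, 74, 74, 77, 73, 77, 14, 1, 6, 7, 16, 4, 1, 10, 9, 7, 11, 12, 15, 1, 74, 74, 75, 72, 67, 46, 112]
270 [113, 58, 73, 71, 73, 74, 65, 4, 3, 13, 3, 8, 13, 17, 8, 16, 6, 4, 11, 3, 4, 75, 74, 74, 74, 70, 57, 107]
280 [109, 56, 71, 72, 75, 72, 9, 19, 2, 8, 15, 17, 17, 18, 21, 10, 10, 19, 12, 5, 12, 34, 71, 71, 76, 70, 67, 112]
290 [109, 58, 69, 75, 73, 74, 3, 13, 18, 20, 12, 24, 20, 17, 18, 17, 12, 21, 14, 16, 16, 6, 77, 76, 71, 66, 98, 110]
[[[363.1, 198.3]], [[357.3, 208.0]]]
```

Call:
send_rows --pt "-8 0 0 0 0" --pt "-20 0 0 0 0" --pt "0 0 -38 0 0" --pt "0 0 -40 0 0" --pt "0 0 -40 0 0" --pt "0 0 -35 0 0" --pt "0 0 0 0 0" --pt "0 0 0 0 0"

```text
time: 20.83
eef_pos: [677.5, -144.5, 199.3]
orientation: [0.266, 0.964, -0.0, 0.002]
force: [-0.5, 0.2, -0.5]
grip_width: 0.3
grasp_force: 0.0
```

Run:
```python
from h import *
from bench import ctrl,capture
D=[616.3,-41.5,1.036]
c=capture("wrist");C=(c["fx"],c["cx"],c["cy"],c["rvec"],c["tvec"]);cv2.imwrite("pics/k3.png",c["img"])
o=ctrl.get_obs();print(cur(o),o["force"].round(1))
g=cv2.cvtColor(c["img"],cv2.COLOR_BGR2GRAY)
def blob(g,C,n):
    q=proj(C,world(D,[(-57,-75,50)]))[0];x0,y0=int(q[0]-45),int(q[1]-55)
    m=(g[y0:y0+110,x0:x0+90]<35).astype(np.uint8)
    k,l,s,ce=cv2.connectedComponentsWithStats(m)
    for i in range(1,k):
        if s[i,4]>15: print(n,s[i,:4]+[x0,y0,0,0],s[i,4],(ce[i]+[x0,y0]).round(1))
    for j in(-95,-67,-61):
        print(j,proj(C,world(D,[(-57,j+1.3,62),(-57,j+1.3,44),(-57,j+1.3,26)])).round(0).tolist())
blob(g,C,"w")
v=np.load("w3.npy");blob(cv2.imread("pics/w3.png",0),(v[0],v[1],v[2],v[3:6],v[6:9]),"w3")
# pump: screen-end edge
L=[(-65,38,86),(-65,-38,86),(65,-38,86)];print(proj(C,world(D,L)).round(0).tolist())
u=proj(C,world(D,[(-65,-30,86)]))[0].astype(int);print(u,g[u[1],u[0]-25:u[0]+26:2].tolist())
```

```text
(array([ 676.82557109, -144.31831323,  197.19718666]), np.float64(1.0330685740581136)) [ 0.1  0.3 -0.9]
w [309 158  22  25] 435 [319.6 170.2]
-95 [[319.0, 215.0], [319.0, 210.0], [319.0, 206.0]]
-67 [[319.0, 179.0], [319.0, 176.0], [319.0, 173.0]]
-61 [[319.0, 171.0], [319.0, 169.0], [319.0, 166.0]]
w3 [307 205  22  28] 490 [317.6 218.9]
-95 [[318.0, 223.0], [318.0, 217.0], [318.0, 212.0]]
-67 [[317.0, 187.0], [317.0, 184.0], [317.0, 181.0]]
-61 [[317.0, 179.0], [317.0, 176.0], [317.0, 173.0]]
[[305.0, 13.0], [307.0, 142.0], [500.0, 141.0]]
[307 129] [71, 69, 71, 66, 70, 68, 68, 64, 86, 114, 124, 74, 11, 82, 114, 123, 131, 138, 138, 137, 139, 137, 138, 139, 137, 141]
```

The knob centroid in the picture matches the bolt fully in (about 33–34 mm). The pump's edge is within 1–2 px of the home prediction, and the arm is clear, so I'll hand in.

```bash
python3 -c "
from bench import ctrl
print(ctrl.close_job())"
```

```text
the job is handed in; nothing more can be done
None
```

I handed the job in with the pump home against the stop, screen end to the mouth, the lock bolt pushed fully in (about 34 mm) and the arm clear; the judge's verdict was not shown.

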